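Put the movement tray away and snap the cabinet shut

TASK

Put the metal movement tray away in the open white dust cabinet: lift it off the stack of parts boxes (its middle grip is for that), set it down upright on the bench in front of the opening with its end grip outside, and let go; then slide it all the way in by the end grip. Finally push the cabinet door shut past its roller catch until it snaps home, and leave the other things on the bench where they are.

Things in the scene. Friction and masses are not known exactly. Their poses are not given: they have to be found in the camera images.
- cabinet: Fixed low white cabinet, 190 mm wide (y), 190 deep (x), 85 high, walls 10. It has no bottom: the bench is its floor. Origin: on the bench, middle of the front opening's plane; +x points level into the cabinet, z up. Inside 170 wide, 180 deep. Position and yaw vary.
- top_edge (a point): Middle of the front edge of the cabinet's top plate (8 mm thick, underside 77 mm above the bench), 55 mm behind the front plane. In front of this edge the cabinet is open above, so fingers pointing down can reach in there.
- door (a joint): Angle (rad) of the white upright door, 190 mm wide, 83 high, 12 thick, hinged on a vertical axis at the cabinet's left (+y) front edge. 0: shut, inner face on the front plane; 1.57: straight out; limit 2.1; starts at 1.5 to 1.95. It swings easily and stays where left.
- catch (a point): Sprung roller by the cabinet's right wall, 7 mm behind the front plane, 58 mm above the bench. A striker on the door meets it at about 0.1 rad; pushing it on takes about 10 N at door_push, most at 0.09 rad; the crest is at about 0.05 rad; past it the roller draws the door to 0 by itself. Roller and striker keep 58 mm or more to the right of the cabinet's middle line.
- door_hinge (a point): On the door's hinge axis, at cabinet x = 0, y = +95 mm, 43.5 mm above the bench. Its frame turns with the door: -y runs along the panel to the free edge (190 mm away), -x points out of the outer face (at x = -12 mm).
- door_push (a point): A good place to push: on the door's outer face, 120 mm from the hinge axis, 43.5 mm above the bench. Axes as for door_hinge: push along +x. A steel pull, 10 mm wide and standing 18 mm out of the face, is 172 mm from the hinge.
- tray_center (a point): Centre (31 mm above the underside) of the loose aluminium tray, 150 mm long (x), 96 wide (y), rim 26 high, four brass movements fixed inside (up to 18 high), 0.37 to 0.7 kg. Here stands the middle grip, an upright plate 40 long (x), 14 thick (y), top 62 above the underside: pinch it across y from above to lift the tray level.
- end_grip: The tray's end grip, part of the tray: upright plate 24 mm long (x), 14 thick (y), top 58 above the tray's underside, 59 from the tray's centre towards the tray's -x end, too far off balance for lifting. Origin: middle of its foot, 4 above the tray's underside; axes as the tray's.
- tray: The same tray; origin at the middle of its underside. It goes into the cabinet +x end first. Fully in, its -x end (75 mm from the centre) is behind the cabinet's front plane: the centre is 77 to 105 mm behind it.
- stack: Fixed stack of three flat white parts boxes, 190 x 140 mm, top 40.5 mm above the bench; the tray starts on it. Origin: middle of its underside.
- blower: Bystander, to be left alone: red rubber dust blower, 58 mm wide, 105 mm tall, standing; origin in the middle of its underside.
- brush: Bystander, to be left alone: bench brush 170 mm long, lying; origin in the middle of its underside.
- solution: Bystander, to be left alone: small bottle, 44 mm wide, 110 mm tall; origin in the middle of its underside.
- jar: Bystander, to be left alone: low glass jar, 60 mm wide, 60 mm tall; origin in the middle of its underside.
- oil_cup: Bystander, to be left alone: white ceramic bowl, 60 mm wide, 35 mm tall; origin in the middle of its underside.
- driver: Bystander, to be left alone: screwdriver 160 mm long, lying; origin in the middle of its underside.
Mind the look-alikes: they are no part of the job. There is more than one size of the tray; the job needs the middle-sized.

How it is judged:
On the way, in this order (a step that is already met when the one before it is completed fails the run):
1. the tray stands upright on the bench in front of the opening, end grip outside, and the fingers have let go (angle between tray_center's own z axis and vertical below 0.12 rad and height (world z) of tray_center below 0.04 m and x of tray_center in the frame of cabinet between -0.18 and 0.06 m and x of end_grip in the frame of cabinet below 0.002 m and y of tray_center in the frame of cabinet between -0.1 and 0.1 m and contact force between the fingers and tray below 0.1 N), for 0.1 s.
2. the tray is slid in by its end grip (at most about 10 mm still outside) (angle between tray_center's own z axis and vertical below 0.12 rad and height (world z) of tray_center below 0.04 m and x of tray_center in the frame of cabinet between 0.066 and 0.115 m and y of tray_center in the frame of cabinet between -0.06 and 0.06 m and contact force between the fingers and end_grip above 0.3 N), for 0.1 s.
At the end, for the whole second after the job is handed in: The door is snapped shut (door angle under 0.02 rad) with the tray standing flat on the bench inside the cabinet, its centre 70 to 115 mm behind the front plane and within 60 mm of the cabinet's middle line (angle between tray_center's own z axis and vertical below 0.12 rad and height (world z) of tray_center below 0.04 m and x of tray_center in the frame of cabinet between 0.07 and 0.115 m and y of tray_center in the frame of cabinet between -0.06 and 0.06 m and value of joint door below 0.02 rad); the robot touches nothing.
It fails at once if the tray is tipped by more than about 35 degrees (angle between tray_center's own z axis and vertical above 0.6 rad).
It fails at once if another loose thing on the bench is moved by more than 30 mm (distance of any of blower, brush, solution, jar, oil_cup, driver from where it was at the start of the episode above 0.03 m).
It also fails if it takes over 64 s, if anything falls off the work surface, if the arm or the gripper's body presses on something with over 40 N, if the wrist force passes 120 N, or if a joint passes its speed limit or range.

ROBOT

A 6-joint arm with a two-finger parallel gripper is mounted at the origin on the work surface. World frame = base frame: x ahead of the robot, y to its left, z up, the work surface at z = 0. Lengths are in m, angles in rad, forces in N, time in s.
With the tool pointing down it reaches from about 0.35 to 0.725 m from the base axis. Payload 4.3 kg.
Tool frame: the origin (TCP) lies midway between the tips of the shut fingers; the grasp point (between the pads) lies 19 mm behind it; z points along the fingers, y is the line along which they close (so a half turn about z gives the same grasp; the last joint's range is limited). The gripper opens to 85 mm and grips with 20 to 120 N. Pads are 22 mm wide; open, the fingers measure 114 mm over their backs; the gripper's body (76 mm by 85 mm) begins 54 mm behind the grasp point. The pads swing forward as they close: fully open they stand 13 mm farther back than shut.
Start: joints at [-1.217, 0.377, 0.081, 1.274, 0, 1.46], TCP at [0.257, -0.514, 0.231] pointing down, gripper open.
Joint ranges: [-2.72, 2.72], [-0.84, 1.66], [-1.02, 1.22], [-1.77, 2.12], [-1.37, 1.28], [-3.14, 3.14]. Speed limits (rad/s): [2.57, 2.57, 3.14, 3.14, 3.14, 3.14].

INTERFACE

Orientations are given as a 3x3 rotation matrix whose columns are the frame's x, y, z axes.
In Python, from plant import * gives the robot as it stands. The module is installed in compiled form; this text tells all that it offers.
- The arm moves only by the shell command python3 -m crank 'ROWS' [OPENING] [FORCE]. ROWS is JSON, a list that holds one entry, the list of rows, each a list of 4 numbers: the shift along the tool's x, y, z as a fraction of full scale, then the turn about the tool's z as a fraction of full scale. A call has 1 to 20 rows; each row shifts and turns the commanded pose from where the row before left it, along the tool's axes as they then stand; what a row does not reach is not made up. Full scale, the value 1, is 4 cm for a shift and 0.1 rad for a turn. A row lasts 1/12 s, in which the tool goes at most 41.7 mm and 7.16 degrees, less where a joint would pass 70% of its speed; a pose out of reach is approached as far as the arm can. A call with a number of a shift or a turn outside -1 to 1 is refused whole. A call with a gripper value outside its range is refused whole. OPENING is the opening, from 0 (shut) to 1 (fully open), set as the call begins (- or left out, the last holds). The fingers move at their own pace and stop on an object; FORCE is the grip in N (left out, the last holds). Time passes only in rows, so rows that do not move let the fingers close. It gives the time, the measured TCP pose, the force, the opening and the grip force at its end, in the units of the state.
- state(): the state, without advancing time (a new reading comes with each control period).
- snapshot(name): name is "side" or "top" or "wrist"; returns a dict with "image" (400x640x3 uint8, blue, green, red), "z_map" (400x640 float32, m along the optical axis (not along the pixel's ray), 0 where there is no reading), "fx", "fy", "cx", "cy" (pixels), "k1" (the pictures are not rectified: a ray, as slopes to the right and down, at radius r is drawn at 1 + k1 r^2 times it, then the intrinsics apply), "rvec" (rotation vector, rad) and "tvec" (3), from world to camera coordinates, as OpenCV has them. Camera axes: x right, y down, z forward; pixel columns grow to the right and rows downward; lengths in m; the calibration is good to about 2 mm. A picture is of the moment at which its call begins.
- sign_off(): hands the job in; it is judged then, once.
The state is a dict: "clock": time; "joints": joint angles; "dq": joint speeds; "joint_torque": joint torques, N m; "tcp_pos": TCP position; "orientation": TCP orientation; "contact_force": force on the tool from outside, world axes, zero at the start; "ft_torque": the same for the moment, N m; "grip_width": opening from 0.0 (shut) to 1.0 (fully open); "finger_force": force on a finger pad.
Only numpy, scipy, OpenCV 4.12 (cv2) and the standard library are available. Lean on these libraries where they do the work, as an engineer would, in place of code of your own. Each camera call takes 0.05 s, during which the arm holds its last target. There are 200 camera calls.

## Working session

There is one attempt and no reset: what is moved stays moved. The work goes in short steps, Python scripts to look and compute and a shell command to move; the robot and the scene stay as the last step left them, time stands still between calls to the robot, and variables do not carry over. Pictures are saved under pics/ and viewed, at most 10 in all, crops included, and the job is handed in when it is done.

```bash
mkdir -p pics; cat > h.py <<'E'
from plant import *
import numpy as np, cv2
def snap(n,save=None):
    s=snapshot(n)
    if save: cv2.imwrite('pics/'+save+'.png',s['image'])
    return s
def cam(s):
    R=cv2.Rodrigues(np.array(s['rvec'],float))[0]; t=np.array(s['tvec'],float).ravel()
    K=np.array([[s['fx'],0,s['cx']],[0,s['fy'],s['cy']],[0,0,1.]])
    return R,t,K,np.array([s['k1'],0,0,0.])
def rays(s,px):
    R,t,K,D=cam(s)
    u=cv2.undistortPoints(np.array(px,float).reshape(-1,1,2),K,D).reshape(-1,2)
    d=np.c_[u,np.ones(len(u))]
    return R,t,d
def onplane(s,px,z):
    R,t,d=rays(s,px); c=-R.T@t; w=d@R
    return c+w*((z-c[2])/w[:,2])[:,None]
def depth(s,px):
    R,t,d=rays(s,px); p=np.array(px,int).reshape(-1,2)
    zz=s['z_map'][p[:,1],p[:,0]]
    return (d*zz[:,None]-t)@R
def cloud(s):
    v,u=np.mgrid[0:400,0:640]
    return depth(s,np.c_[u.ravel(),v.ravel()]).reshape(400,640,3)
E
python3 - <<'E'
from h import *
for n in('top','side'):
    s=snap(n,n+'0'); R,t,K,D=cam(s); print(n,-R.T@t,R[2],s['fx'],s['k1'])
print(state())
E
```

```text
top [ 0.16970389 -0.06054842  1.60678653] [ 0.19591805  0.00688937 -0.98059607] 500.59595478595276 -0.033983574627343645
side [-0.69441592  1.03964166  1.03627416] [ 0.62922008 -0.59248251 -0.50303734] 479.7948308167058 -0.05780939401837477
{'clock': 0.1, 'joints': array([-1.21729284e+00,  3.78033121e-01,  7.97675222e-02,  1.27438547e+00,
        7.99945495e-06,  1.46055773e+00]), 'dq': array([-0.00076979, -0.0021144 ,  0.00064993,  0.00116402, -0.00148543,
        0.00056313]), 'joint_torque': array([ 1.36880593e-03, -4.64695144e+01,  2.70581961e+01,  1.20700340e-02,
       -9.83469818e-05, -1.26861534e-05]), 'tcp_pos': array([ 0.2570337 , -0.51370447,  0.23043279]), 'orientation': array([[ 8.94385006e-01,  4.47297505e-01, -6.34582559e-04],
       [ 4.47297904e-01, -8.94383334e-01,  1.74282507e-03],
       [ 2.12001240e-04, -1.84260406e-03, -9.99998280e-01]]), 'contact_force': array([-0.38812749, -0.90140288,  0.12610339]), 'ft_torque': array([-0.02791252,  0.06311863,  0.05551652]), 'finger_force': 0.0, 'grip_width': 0.9987177203939311}
```

View pics/top0.png

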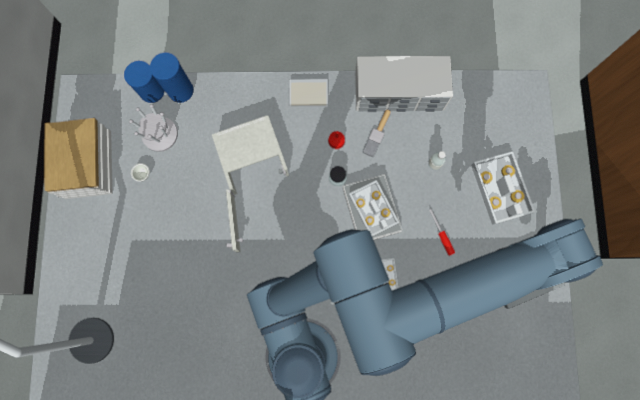

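View pics/side0.png

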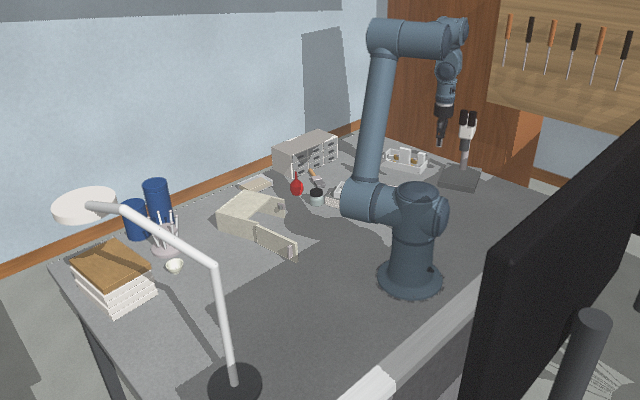

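The top view shows three trays: (375,207), on the white stack; (502,187), larger, on the bench; and (390,272), small and half hidden by the arm. The one at (375,207) fits, because it lies on the stack and is middle-sized. The cabinet is at (250,145) and its door at (232,215). I'll confirm in a crop and measure.

```bash
python3 - <<'E'
from h import *
s=snap('top'); im=s['image']
a=cv2.resize(im[160:250,330:420],None,fx=6,fy=6,interpolation=cv2.INTER_CUBIC)
cv2.imwrite('pics/crop.png',a)
b=cv2.resize(im[105:260,200:300],None,fx=4,fy=4,interpolation=cv2.INTER_CUBIC)
c=np.zeros((620,540+400+0,3),np.uint8); c[:540,:540]=a; c[:620,540:]=b
cv2.imwrite('pics/both.png',cv2.resize(c,(800,528)))
P=cloud(s)
def rect(m,name):
    q=P[m][:,:2].astype(np.float32); r=cv2.minAreaRect(q); print(name,len(q),r, np.median(P[m][:,2]))
Z=P[...,2]; box=lambda x0,x1,y0,y1:(np.mgrid[0:400,0:640][1]>=x0)&(np.mgrid[0:400,0:640][1]<x1)&(np.mgrid[0:400,0:640][0]>=y0)&(np.mgrid[0:400,0:640][0]<y1)
A=box(335,410,165,245)
for lo,hi in((.03,.05),(.055,.075),(.085,.12)): rect(A&(Z>lo)&(Z<hi),('tray',lo,hi))
C=box(205,295,108,255)
m=C&(Z>.07)&(Z<.10); 
n,l,st,ce=cv2.connectedComponentsWithStats(m.astype(np.uint8))
for i in range(1,n):
    if st[i,4]>25: rect(l==i,('cab',st[i].tolist()))
B=box(460,540,145,235); rect(B&(Z>.015)&(Z<.04),'big')
E
```

```text
('tray', 0.03, 0.05) 1654 ((0.46565771102905273, -0.2106730043888092), (0.21642731130123138, 0.1632508635520935), 14.904995918273926) 0.043140594627891056
('tray', 0.055, 0.075) 659 ((0.4932284653186798, -0.20158487558364868), (0.2580660581588745, 0.11007820814847946), 32.57416534423828) 0.06199081441626338
('tray', 0.085, 0.12) 112 ((0.4278256595134735, -0.2384510636329651), (0.08994163572788239, 0.01477705966681242), 26.10154151916504) 0.10132860862368909
('cab', [212, 116, 76, 135, 2908]) 2908 ((0.53800368309021, 0.14943531155586243), (0.41074687242507935, 0.21941471099853516), 9.177224159240723) 0.08557880676398602
big 1209 ((0.5231386423110962, -0.6515552401542664), (0.21121056377887726, 0.14040210843086243), 15.010696411132812) 0.025585297119941643
```

View pics/both.png

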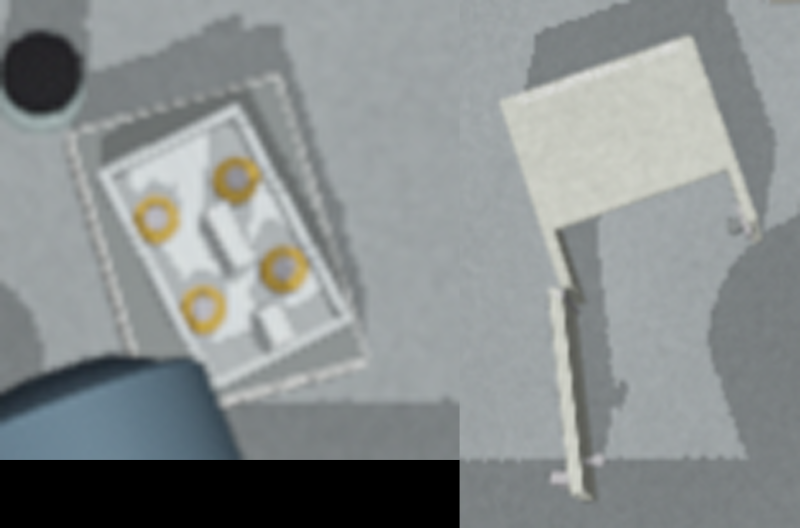

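The crop confirms the tray on the stack, with its middle grip at (375,206) and its end grip at (383,224) towards the robot. The cabinet's top plate corners are at about (212,135), (268,116), (279,154) and (227,172). The door runs from (228,190) to (236,251). Next I fit the poses.

```bash
cat >> h.py <<'E'
def rigid(model,pts):
    m=np.array(model);p=np.array(pts); mc,pc=m.mean(0),p.mean(0); A=m-mc;B=p-pc
    th=np.arctan2((A[:,0]*B[:,1]-A[:,1]*B[:,0]).sum(),(A*B).sum()); 
    R=np.array([[np.cos(th),-np.sin(th)],[np.sin(th),np.cos(th)]]); t=pc-R@mc
    return th,t,np.linalg.norm(B-A@R.T,axis=1)
E
python3 - <<'E'
from h import *
s=snap('top')
px=[(212.3,134.7),(268.2,115.6),(279.3,154.4),(227.3,172),(288.1,174.3)]
p=onplane(s,px,.085)[:,:2]; print(p.round(3))
print('cab',rigid([(.19,.095),(.19,-.095),(.055,-.095),(.055,.095),(0,-.095)],p))
print('door pts',onplane(s,[(228,190),(236.5,251)],.083))
g=onplane(s,[(375,206.4)],.1025)[0]; e=onplane(s,[(383.3,223.8)],.0985)[0]; print('mid',g,'end',e,np.linalg.norm((g-e)[:2]),np.arctan2(*(g-e)[[1,0]]))
# tray rim corners
o=lambda x,y:(330+x/5.106,160+y/5.106)
r=onplane(s,[o(101,173),o(238,105),o(353,318),o(222,388)],.0665)[:,:2]
print('tray',rigid([(.075,.048),(.075,-.048),(-.075,-.048),(-.075,.048)],r))
for n,q in dict(jar=(338,174),cup=(140,173),blow=(337,141),cabl=(288,170)).items(): print(n,onplane(s,[q],.06)[0])
E
```

```text
[[0.689 0.284]
 [0.752 0.106]
 [0.622 0.069]
 [0.566 0.232]
 [0.557 0.041]]
cab (np.float64(0.31448707681875127), array([0.53827284, 0.13398856]), array([0.000785  , 0.00506831, 0.00845042, 0.01053186, 0.01107212]))
door pts [[0.50851877 0.22845504 0.083     ]
 [0.31777299 0.19697482 0.083     ]]
mid [ 0.44941902 -0.22671237  0.1025    ] end [ 0.39613161 -0.25088852  0.0985    ] 0.05851524502634733 0.42592115652107815
tray (np.float64(0.47246381062774073), array([ 0.451072  , -0.22959686]), array([0.00074293, 0.00056949, 0.00229223, 0.00246342]))
jar [ 0.56309661 -0.11665383  0.06      ]
cup [0.57178119 0.51824287 0.06      ]
blow [ 0.67291313 -0.11498714  0.06      ]
cabl [0.57751824 0.04268708 0.06      ]
```

```bash
python3 - <<'E'
from h import *
s=snap('top')
px=[(212.3,134.7),(268.2,115.6),(279.3,154.4),(227.3,172)]
p=onplane(s,px,.085)[:,:2]
th,t,r=rigid([(.19,.095),(.19,-.095),(.055,-.085),(.055,.085)],p); print('cab',th,t,r)
R=np.array([[np.cos(th),-np.sin(th)],[np.sin(th),np.cos(th)]])
W=lambda x,y:(t+R@[x,y]).round(4)
print('hinge',W(0,.095),'rightfront',W(0,-.095),'edge',W(.055,0))
for x in(-.06,-.07,-.08,0,.09): print(x,W(x,0), np.linalg.norm(W(x,0)))
P=cloud(s); L=((P[...,:2]-t)@R)
m=(P[...,2]>.07)&(P[...,2]<.095)&(L[...,0]<-.015)&(L[...,0]>-.25)&(abs(L[...,1]-.1)<.1)
q=L[m]; v=cv2.fitLine(q.astype(np.float32),cv2.DIST_HUBER,0,.01,.01).ravel(); print(len(q),v,q.min(0),q.max(0))
Rc,tc,K,D=cam(s)
pts=np.array([[*W(x,y),.085] for x,y in((0,.095),(0,-.095),(.055,0),(.19,.095),(.19,-.095))])
print(cv2.projectPoints(pts,Rc,tc,K,D)[0].reshape(-1,2).round(1).tolist())
E
```

```text
cab 0.3356699485444835 [0.5417644  0.13228556] [0.00078572 0.00074192 0.00135891 0.00138788]
hinge [0.5105 0.222 ] rightfront [0.5731 0.0426] edge [0.5937 0.1504]
-0.06 [0.4851 0.1125] 0.497974155955909
-0.07 [0.4757 0.1092] 0.488072873657203
-0.08 [0.4662 0.1059] 0.4780766151988612
0 [0.5418 0.1323] 0.5577190421708765
0.09 [0.6267 0.1619] 0.6472746712177142
277 [ 0.9772623  -0.21203396 -0.10510141  0.12326735] [-0.18438235  0.09835963] [-0.01645683  0.15901529]
[[230.0, 189.2], [287.5, 169.3], [253.4, 163.3], [212.1, 134.6], [268.4, 115.5]]
```

```bash
python3 -m crank '[[[0,0,0,-1],[0,0,0,-1],[0,0,0,-1],[0,0,0,-1],[0,0,0,-1],[0,0,0,-1],[0,0,0,-1],[0,0,0,-1],[0,0,0,-1],[0,0,0,-1],[0,0,0,-1],[0,0,0,-1],[0,0,0,-1],[0,0,0,-1],[0,0,0,-1],[0,0,0,-1]]]' 0.6 40
python3 -m crank '[[[0,0,0,-1],[0,0,0,-1],[0,0,0,-1],[0,0,0,-1],[0,0,0,-1],[0,0,0,-1],[0,0,0,-1],[0,0,0,-1],[0,0,0,-1],[0,0,0,-1],[0,0,0,-1],[0,0,0,-1],[0,0,0,-1],[0,0,0,-1],[0,0,0,-1],[0,0,0,-0.4]]]'
python3 -m crank '[[[-0.5,0.28,0,0],[-0.75,0.42,0,0],[-0.75,0.42,0,0],[-0.75,0.42,0,0],[-0.75,0.42,0,0],[-0.75,0.42,0,0],[-0.75,0.42,0,0],[-0.75,0.42,0,0],[-0.75,0.42,0,0],[-0.5,0.28,0,0],[-0.5,0.3,0,0],[0,0,0,0],[0,0,0,0]]]'
```

```text
clock: 1.58
tcp_pos: [0.2572, -0.5142, 0.2312]
orientation: [[-0.478, 0.879, -0.0], [0.879, 0.478, 0.0], [0.0, 0.0, -1.0]]
contact_force: [0.1, 0.0, 0.4]
grip_width: 0.6
finger_force: 0.0
clock: 2.92
tcp_pos: [0.2572, -0.5141, 0.2311]
orientation: [[-0.893, -0.449, -0.0], [-0.449, 0.893, 0.0], [-0.0, 0.0, -1.0]]
contact_force: [0.1, -0.9, -0.3]
grip_width: 0.595
finger_force: 0.0
clock: 4.0
tcp_pos: [0.4508, -0.2285, 0.2312]
orientation: [[-0.894, -0.448, -0.0], [-0.448, 0.894, -0.0], [0.0, -0.0, -1.0]]
contact_force: [-0.3, -0.3, 0.5]
grip_width: 0.598
finger_force: 0.0
```

Above the tray. I take a wrist picture to refine; the arm no longer blocks the top view.

```bash
python3 - <<'E'
from h import *
s=snap('wrist'); R,t,K,D=cam(s); print(-R.T@t)
P=cloud(s); Z=P[...,2]
for name,lo,hi in(('mid/end tops',.09,.11),('rim',.0625,.07)):
    m=((Z>lo)&(Z<hi)&(abs(P[...,0]-.45)<.12)&(abs(P[...,1]+.228)<.12)).astype(np.uint8)
    n,l,st,ce=cv2.connectedComponentsWithStats(m)
    for i in range(1,n):
        if st[i,4]>150:
            q=P[l==i]; print(name,st[i,4],ce[i].round(),cv2.minAreaRect(q[:,:2].astype(np.float32)),np.median(q[:,2]))
im=s['image'].copy()
tc=np.array([[.45,-.228,.1025]]); print(cv2.projectPoints(tc,R,t,K,D)[0])
cv2.imwrite('pics/w1.png',im)
E
```

```text
[ 0.39290259 -0.25730999  0.37368277]
mid/end tops 397 [320. 134.] ((0.4011456072330475, -0.25008055567741394), (0.023342881351709366, 0.013043021783232689), 26.55087661743164) 0.09821381509035502
mid/end tops 629 [319. 196.] ((0.4540213942527771, -0.22469058632850647), (0.03968668356537819, 0.013643785379827023), 27.001422882080078) 0.1021228593244731
rim 1873 [319. 184.] ((0.45445653796195984, -0.22436155378818512), (0.15041959285736084, 0.0960850864648819), 26.01766014099121) 0.06629033977367571
[[[317.71829797 192.36802257]]]
```

View pics/w1.png

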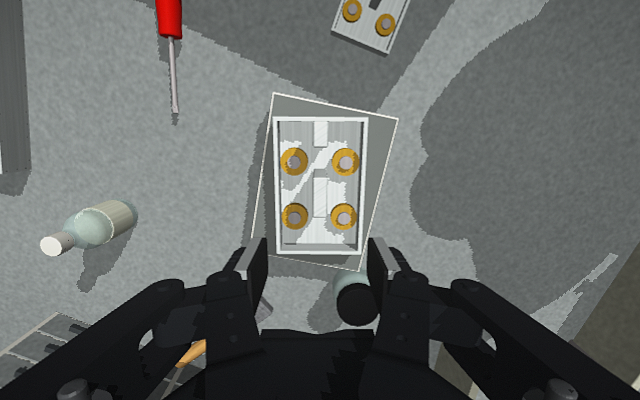

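The picture shows the tray square between the fingers: middle grip (319,196), end grip (320,134). I correct by 5 mm, descend and grip.

```bash
python3 -m crank '[[[-0.12,0.05,0.5,0],[0,0,0.7,0],[0,0,0.7,0],[0,0,0.7,0],[0,0,0.6,0],[0,0,0.4,0],[0,0,0.25,0],[0,0,0.2,0],[0,0,0,0]]]' 0.6 60
python3 -m crank '[[[0,0,0,0],[0,0,0,0],[0,0,0,0],[0,0,0,0],[0,0,0,0],[0,0,0,0],[0,0,0,0]]]' 0 60
python3 -m crank '[[[0,0,-0.1,0],[0,0,-0.2,0],[0,0,-0.3,0],[0,0,-0.4,0],[0,0,-0.5,0],[0,0,-0.5,0],[0,0,-0.3,0],[0,0,0,0]]]'
```

```text
clock: 4.8
tcp_pos: [0.4529, -0.2257, 0.0682]
orientation: [[-0.896, -0.445, -0.002], [-0.445, 0.896, 0.001], [0.001, 0.002, -1.0]]
contact_force: [-0.1, 1.3, -0.2]
grip_width: 0.598
finger_force: 0.0
clock: 5.38
tcp_pos: [0.4547, -0.2257, 0.0706]
orientation: [[-0.895, -0.446, 0.002], [-0.446, 0.895, -0.001], [-0.001, -0.002, -1.0]]
contact_force: [-0.8, 1.2, 5.3]
grip_width: 0.152
finger_force: 61.1
clock: 6.05
tcp_pos: [0.4553, -0.2264, 0.1641]
orientation: [[-0.895, -0.446, 0.004], [-0.446, 0.895, -0.003], [-0.002, -0.004, -1.0]]
contact_force: [1.1, -0.3, -5.5]
grip_width: 0.156
finger_force: 59.4
```

```bash
python3 -m crank '[[[-0.15,0.22,0,0],[-0.3,0.44,0,0],[-0.42,0.61,0,0],[-0.42,0.61,0,0],[-0.42,0.61,0,0],[-0.42,0.61,0,0],[-0.42,0.61,0,0],[-0.42,0.61,0,0],[-0.42,0.61,0,0],[-0.42,0.61,0,0],[-0.42,0.61,0,0],[-0.42,0.61,0,0],[-0.3,0.44,0,0],[-0.15,0.22,0,0],[0,0,0,0.6],[0,0,0,0.68],[0,0,0,0],[0,0,0,0],[0,0,0,0]]]'
python3 - <<'E'
from h import *
o=np.array([.5418,.1323]);th=.3357;R=np.array([[np.cos(th),-np.sin(th)],[np.sin(th),np.cos(th)]])
s=snap('wrist','w2');P=cloud(s);Z=P[...,2];L=(P[...,:2]-o)@R
st=state();print('tcp cab',(st['tcp_pos'][:2]-o)@R,st['tcp_pos'][2],st['joints'].round(2))
# cabinet top faces z~.085: inner/outer wall edges
m=(Z>.08)&(Z<.09)&(L[...,0]>.002)&(L[...,0]<.05)
y=L[m][:,1]; print(len(y),np.histogram(y,bins=np.arange(-.12,.125,.01)))
m=(Z>.08)&(Z<.09)&(abs(L[...,1])<.06)&(L[...,0]>.02)
if m.any(): print('plate front x',np.percentile(L[m][:,0],[0,2,10]))
m=(Z>.15)&(Z<.21)&(abs(L[...,1])<.08); q=P[m][:,:2].astype(np.float32)
print(cv2.minAreaRect(q))
t=snap('top');Pt=cloud(t);Lt=(Pt[...,:2]-o)@R;Zt=Pt[...,2]
m=(Zt>.145)&(Zt<.172)&(abs(Lt[...,1])<.08)&(Lt[...,0]>-.15)&(Lt[...,0]<.06);print(m.sum(),Lt[m].min(0),Lt[m].max(0),np.median(Zt[m]))
E
```

```text
clock: 7.63
tcp_pos: [0.5034, 0.1308, 0.1606]
orientation: [[-0.944, -0.329, -0.002], [-0.329, 0.944, -0.0], [0.002, 0.0, -1.0]]
contact_force: [-0.6, 0.3, -5.8]
grip_width: 0.156
finger_force: 59.5
tcp cab [-0.0365528   0.01114688] 0.1607777093164985 [ 0.13  0.3  -0.21  1.06 -0.   -0.2 ]
735 (array([  0,   0,  96, 310,   0,   0,   0,   0,   0,   0,   0,   0,   0,
         0,   0,   0,   0,   0,   0,   0,  99, 187,  42,   1]), array([-1.20000000e-01, -1.10000000e-01, -1.00000000e-01, -9.00000000e-02,
       -8.00000000e-02, -7.00000000e-02, -6.00000000e-02, -5.00000000e-02,
       -4.00000000e-02, -3.00000000e-02, -2.00000000e-02, -1.00000000e-02,
       -5.55111512e-17,  1.00000000e-02,  2.00000000e-02,  3.00000000e-02,
        4.00000000e-02,  5.00000000e-02,  6.00000000e-02,  7.00000000e-02,
        8.00000000e-02,  9.00000000e-02,  1.00000000e-01,  1.10000000e-01,
        1.20000000e-01]))
((0.47782787680625916, 0.12204799801111221), (0.09579943120479584, 0.09683431684970856), 19.153106689453125)
186 [-0.11586421 -0.03849581] [0.03631635 0.03199978] 0.15430559260769677
```

View pics/w2.png

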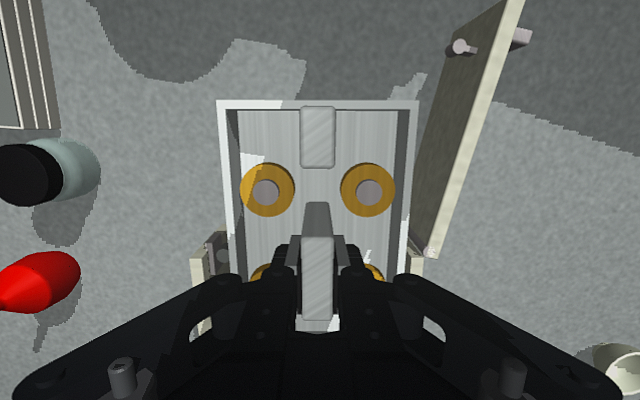

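The picture shows the tray level and lined up with the opening. The right wall is at (200,270), and the left wall and door are at (430,250). I shift 9 mm right and lower.

```bash
python3 -m crank '[[[0,-0.22,0.2,0],[0,0,0.4,0],[0,0,0.5,0],[0,0,0.5,0],[0,0,0.5,0],[0,0,0.4,0],[0,0,0.3,0],[0,0,0.2,0],[0,0,0.1,0],[0,0,0.06,0],[0,0,0.03,0],[0,0,0,0],[0,0,0,0]]]'
```

```text
clock: 8.82
tcp_pos: [0.5078, 0.1228, 0.0344]
orientation: [[-0.945, -0.328, 0.002], [-0.328, 0.945, 0.0], [-0.002, -0.0, -1.0]]
contact_force: [0.6, -0.7, -7.0]
grip_width: 0.156
finger_force: 59.4
```

```bash
python3 -m crank '[[[0,0,0.06,0],[0,0,0.03,0],[0,0,0,0],[0,0,0,0]]]'
```

```text
clock: 9.15
tcp_pos: [0.5071, 0.1229, 0.0302]
orientation: [[-0.945, -0.328, 0.0], [-0.328, 0.945, -0.0], [-0.0, -0.0, -1.0]]
contact_force: [-0.3, 0.3, -5.9]
grip_width: 0.154
finger_force: 59.7
```

```bash
python3 -m crank '[[[0,0,0.04,0],[0,0,0.03,0],[0,0,0,0],[0,0,0,0]]]'
```

```text
clock: 9.48
tcp_pos: [0.5072, 0.1228, 0.0301]
orientation: [[-0.945, -0.328, 0.001], [-0.328, 0.945, -0.0], [-0.001, -0.001, -1.0]]
contact_force: [-9.1, -1.3, 18.6]
grip_width: 0.153
finger_force: 63.1
```

```bash
python3 -m crank '[[[0,0,0,0],[0,0,0,0],[0,0,0,0],[0,0,-0.1,0],[0,0,-0.3,0],[0,0,-0.5,0],[0,0,-0.6,0],[0,0,-0.6,0],[0.2,0,0,0],[0.4,0,0,0],[0.5,0,0,0],[0.38,0,0,0],[0,0,0,0],[0,0,0,0]]]' 0.45
python3 - <<'E'
from h import *
o=np.array([.5418,.1323]);th=.3357;R=np.array([[np.cos(th),-np.sin(th)],[np.sin(th),np.cos(th)]])
s=snap('wrist');P=cloud(s);Z=P[...,2];L=(P[...,:2]-o)@R
st=state();print('tcp cab',(st['tcp_pos'][:2]-o)@R,st['tcp_pos'][2])
m=((Z>.045)&(Z<.066)&(abs(L[...,1])<.05)&(L[...,0]<.0)&(L[...,0]>-.16)).astype(np.uint8)
n,l,q,ce=cv2.connectedComponentsWithStats(m)
for i in range(1,n):
    if q[i,4]>150: print(q[i],cv2.minAreaRect(L[l==i].astype(np.float32)),np.median(Z[l==i]))
E
```

```text
clock: 10.65
tcp_pos: [0.4505, 0.1033, 0.1112]
orientation: [[-0.945, -0.328, -0.0], [-0.328, 0.945, -0.0], [0.0, 0.0, -1.0]]
contact_force: [0.6, 1.1, 0.1]
grip_width: 0.449
finger_force: 0.0
tcp cab [-0.09460695  0.00245404] 0.11137469131651759
[307 198  20  37 711] ((-0.09495903551578522, 0.0025706826709210873), (0.013887451030313969, 0.02374083176255226), 89.81159210205078) 0.05755044803734745
[ 307  262   20   57 1031] ((-0.036572299897670746, 0.0022550332359969616), (0.013951556757092476, 0.03943202272057533), 89.21148681640625) 0.061599054032609714
```

```bash
python3 -m crank '[[[0,0,0.3,0],[0,0,0.5,0],[0,0,0.5,0],[0,0,0.4,0],[0,0,0.22,0],[0,0,0,0],[0,0,0,0]]]' 0.45
python3 -m crank '[[[0,0,0,0],[0,0,0,0],[0,0,0,0],[0,0,0,0],[0,0,0,0],[0,0,0,0]]]' 0 30
python3 -m crank '[[[-0.1,0,0,0],[-0.2,0,0,0],[-0.25,0,0,0],[-0.25,0,0,0],[-0.25,0,0,0],[-0.25,0,0,0],[-0.25,0,0,0],[-0.25,0,0,0]]]'
```

```text
clock: 11.28
tcp_pos: [0.4516, 0.1035, 0.0344]
orientation: [[-0.945, -0.328, -0.0], [-0.328, 0.945, -0.0], [0.0, 0.0, -1.0]]
contact_force: [-0.5, 0.0, 0.1]
grip_width: 0.448
finger_force: 0.0
clock: 11.78
tcp_pos: [0.4524, 0.1037, 0.0356]
orientation: [[-0.945, -0.328, 0.003], [-0.328, 0.945, 0.001], [-0.003, -0.0, -1.0]]
contact_force: [-0.8, 1.2, 4.8]
grip_width: 0.158
finger_force: 31.0
clock: 12.45
tcp_pos: [0.5146, 0.1256, 0.0351]
orientation: [[-0.945, -0.328, -0.008], [-0.328, 0.945, -0.004], [0.009, -0.001, -1.0]]
contact_force: [-12.0, -4.2, 19.1]
grip_width: 0.154
finger_force: 33.2
```

```bash
python3 -m crank '[[[-0.2,0,-0.03,0],[-0.22,0,-0.02,0],[-0.22,0,0,0],[-0.22,0,0,0],[-0.2,0,0,0],[-0.15,0,0,0],[-0.1,0,0,0],[-0.1,0,0,0],[0,0,0,0],[0,0,0,0],[0,0,0,0]]]'
python3 - <<'E'
from h import *
o=np.array([.5418,.1323]);th=.3357;R=np.array([[np.cos(th),-np.sin(th)],[np.sin(th),np.cos(th)]])
print((state()['tcp_pos'][:2]-o)@R)
E
```

```text
clock: 13.37
tcp_pos: [0.5719, 0.1454, 0.0363]
orientation: [[-0.945, -0.328, -0.001], [-0.328, 0.945, -0.0], [0.001, -0.0, -1.0]]
contact_force: [0.2, -0.4, -6.4]
grip_width: 0.153
finger_force: 29.6
[0.03268234 0.00243867]
```

```bash
python3 -m crank '[[[0,0,0.03,0],[0,0,0,0],[0,0,0,0],[0,0,0,0]]]' 0.4
python3 -m crank '[[[0,0,0,0],[0,0,-0.1,0],[0,0,-0.3,0],[0,0,-0.5,0],[0,0,-0.7,0],[0,0,-0.7,0],[0,0,-0.7,0],[0,0,-0.4,0],[0,0,0,0]]]'
python3 - <<'E'
from h import *
o=np.array([.5418,.1323]);th=.3357;R=np.array([[np.cos(th),-np.sin(th)],[np.sin(th),np.cos(th)]])
st=state();print('tcp cab',(st['tcp_pos'][:2]-o)@R,st['tcp_pos'][2])
s=snap('wrist','w3');P=cloud(s);Z=P[...,2];L=(P[...,:2]-o)@R
m=((Z>.045)&(Z<.066)&(abs(L[...,1])<.05)&(L[...,0]<.053)&(L[...,0]>-.1)).astype(np.uint8)
n,l,q,ce=cv2.connectedComponentsWithStats(m)
for i in range(1,n):
    if q[i,4]>100: print(q[i],cv2.minAreaRect(L[l==i].astype(np.float32)),np.median(Z[l==i]))
m=(Z>.015)&(Z<.032)&(abs(L[...,1])<.06)&(L[...,0]<.053)&(L[...,0]>-.05);print('rim',L[m].min(0),L[m].max(0))
m=(Z>.076)&(Z<.09)&(L[...,0]<-.02)&(L[...,1]>.06)&(L[...,1]<.2)
v=cv2.fitLine(L[m].astype(np.float32),cv2.DIST_HUBER,0,.01,.01).ravel();print('door',m.sum(),v,L[m].min(0),L[m].max(0))
E
```

```text
clock: 13.7
tcp_pos: [0.5733, 0.1456, 0.0362]
orientation: [[-0.945, -0.328, 0.002], [-0.328, 0.945, 0.0], [-0.002, -0.0, -1.0]]
contact_force: [0.2, -0.2, -0.2]
grip_width: 0.398
finger_force: 0.0
clock: 14.45
tcp_pos: [0.5753, 0.146, 0.1764]
orientation: [[-0.945, -0.328, 0.009], [-0.328, 0.945, 0.001], [-0.008, -0.002, -1.0]]
contact_force: [0.9, 0.3, 1.2]
grip_width: 0.402
finger_force: 0.0
tcp cab [0.03617869 0.00187091] 0.17638808584085733
[310 174  16  28 428] ((0.031018482521176338, 0.0023857885971665382), (0.024402709677815437, 0.013832631520926952), 0.11617636680603027) 0.05768591242705099
rim [ 0.01489196 -0.04576455] [0.05299915 0.0502775 ]
door 2794 [ 0.97824144 -0.20746957 -0.05690578  0.11442612] [-0.11127683  0.10262296] [-0.02002555  0.13257525]
```

View pics/w3.png

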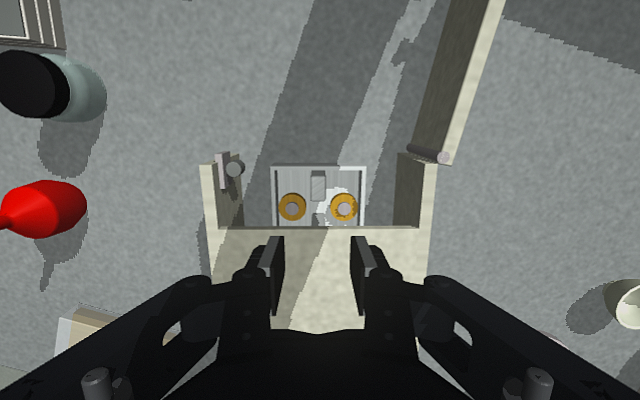

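The tray is inside, with its end grip at (318,185) and rim at (318,167). The door runs up from (430,150) at about 1.78 rad. Now to the door's outer side, fingers shut.

```bash
python3 -m crank '[[[0.2,0.25,0,0],[0.4,0.5,0,0],[0.55,0.7,0,0],[0.55,0.7,0,0],[0.55,0.7,0,0],[0.55,0.7,0,0],[0.55,0.7,0,0],[0.4,0.5,0,0],[0.15,0.2,0,0],[0,0,0.5,0],[0,0,0.8,0],[0,0,0.8,0],[0,0,0.8,0],[0,0,0.5,0],[0,0,0.2,0],[0,0,0,0]]]' 0
python3 - <<'E'
from h import *
o=np.array([.5418,.1323]);th=.3357;R=np.array([[np.cos(th),-np.sin(th)],[np.sin(th),np.cos(th)]])
st=state();p=(st['tcp_pos'][:2]-o)@R;print('tcp cab',p,st['tcp_pos'][2],st['joints'].round(2))
for f in np.r_[1.78:0.1:12j,.05,0]:
    sp=.011*abs(np.cos(f))+.0145*np.sin(f)
    w=np.array([0,.095])+.12*np.array([-np.sin(f),-np.cos(f)])+(.012+sp)*np.array([-np.cos(f),np.sin(f)])
    d=(w-p)/.04; print(round(f,2),w.round(3),'rows x,y',(-d[0]).round(2),d[1].round(2)); p=w
E
```

```text
clock: 15.83
tcp_pos: [0.3582, 0.2798, 0.0248]
orientation: [[-0.945, -0.328, -0.005], [-0.328, 0.945, -0.003], [0.005, -0.001, -1.0]]
contact_force: [-0.7, 0.2, 1.2]
grip_width: -0.002
finger_force: 0.0
tcp cab [-0.12480203  0.19973464] 0.024823673228955217 [ 0.52  0.33 -0.58  0.67 -0.    0.19]
1.78 [-0.111  0.148] rows x,y -0.33 -1.3
1.63 [-0.118  0.129] rows x,y 0.17 -0.47
1.47 [-0.122  0.111] rows x,y 0.1 -0.45
1.32 [-0.123  0.093] rows x,y 0.03 -0.44
1.17 [-0.122  0.075] rows x,y -0.03 -0.45
1.02 [-0.118  0.057] rows x,y -0.1 -0.45
0.86 [-0.111  0.04 ] rows x,y -0.18 -0.44
0.71 [-0.101  0.024] rows x,y -0.25 -0.41
0.56 [-0.088  0.009] rows x,y -0.32 -0.37
0.41 [-0.073 -0.004] rows x,y -0.38 -0.32
0.25 [-0.055 -0.015] rows x,y -0.44 -0.26
0.1 [-0.036 -0.022] rows x,y -0.48 -0.18
0.05 [-0.03  -0.024] rows x,y -0.16 -0.04
0.0 [-0.023 -0.025] rows x,y -0.17 -0.03
```

```bash
python3 -m crank '[[[-0.1,-0.4,-0.3,0],[-0.13,-0.5,0,0],[-0.1,-0.35,0,0],[0,-0.05,0,0],[0.09,-0.24,0,0],[0.08,-0.23,0,0],[0.05,-0.23,0,0],[0.05,-0.22,0,0],[0.02,-0.22,0,0],[0.01,-0.22,0,0],[-0.01,-0.22,0,0],[-0.02,-0.23,0,0],[-0.05,-0.23,0,0],[-0.05,-0.22,0,0],[-0.09,-0.22,0,0],[-0.09,-0.22,0,0],[0,0,0,0]]]'
python3 -m crank '[[[-0.12,-0.2,0,0],[-0.13,-0.21,0,0],[-0.16,-0.19,0,0],[-0.16,-0.18,0,0],[-0.19,-0.16,0,0],[-0.19,-0.16,0,0],[-0.22,-0.13,0,0],[-0.22,-0.13,0,0],[-0.2,-0.08,0,0],[0,0,0,0]]]'
python3 - <<'E'
from h import *
o=np.array([.5418,.1323]);th=.3357;R=np.array([[np.cos(th),-np.sin(th)],[np.sin(th),np.cos(th)]])
st=state();print('tcp cab',(st['tcp_pos'][:2]-o)@R,st['contact_force'])
s=snap('top','t2');P=cloud(s);Z=P[...,2];L=(P[...,:2]-o)@R
m=(Z>.07)&(Z<.1)&(L[...,0]<-.02)&(abs(L[...,1])<.15)&(L[...,0]>-.2)
print(m.sum(),cv2.minAreaRect(L[m].astype(np.float32)))
i=s['image'][100:260,190:320];cv2.imwrite('pics/t2c.png',cv2.resize(i,None,fx=3.5,fy=3.5))
E
```

```text
clock: 17.25
tcp_pos: [0.4273, 0.1335, 0.04]
orientation: [[-0.945, -0.327, 0.003], [-0.327, 0.945, -0.001], [-0.002, -0.001, -1.0]]
contact_force: [-0.4, 0.3, 9.3]
grip_width: -0.001
finger_force: 0.0
clock: 18.08
tcp_pos: [0.506, 0.1009, 0.0398]
orientation: [[-0.945, -0.328, 0.002], [-0.328, 0.945, 0.0], [-0.002, -0.001, -1.0]]
contact_force: [-0.6, -0.0, 0.4]
grip_width: 0.003
finger_force: 0.0
tcp cab [-0.04409897 -0.01784583] [-0.57066206 -0.02070744  0.44179561]
26 ((-0.04965982958674431, -0.06771643459796906), (0.01908440887928009, 0.055501632392406464), 30.00102424621582)
```

View pics/t2c.png

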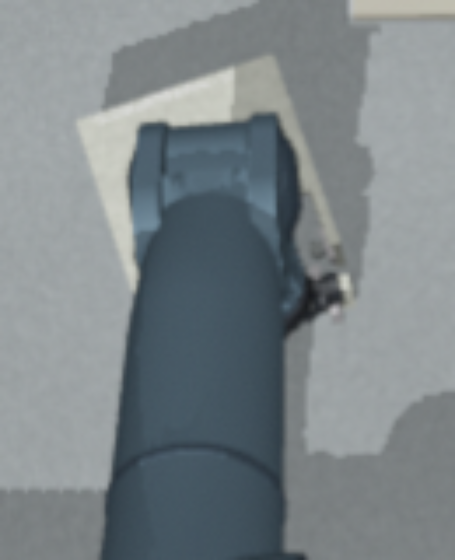

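The door's free edge is near the right wall at (335,290) in the crop, so it's nearly shut. Pushing on gently past the catch.

```bash
python3 -m crank '[[[-0.1,-0.03,0,0],[-0.1,-0.03,0,0],[-0.08,-0.02,0,0],[-0.08,-0.01,0,0],[-0.06,0,0,0],[0,0,0,0]]]'
python3 -m crank '[[[-0.06,0,0,0],[-0.06,0,0,0],[-0.04,0,0,0],[0,0,0,0],[0,0,0,0]]]'
```

```text
clock: 18.63
tcp_pos: [0.5175, 0.1024, 0.0378]
orientation: [[-0.945, -0.327, -0.008], [-0.327, 0.945, -0.002], [0.008, 0.0, -1.0]]
contact_force: [-6.4, -3.1, 0.1]
grip_width: -0.0
finger_force: 0.0
clock: 19.05
tcp_pos: [0.5279, 0.1055, 0.0392]
orientation: [[-0.945, -0.328, 0.001], [-0.328, 0.945, 0.0], [-0.001, 0.0, -1.0]]
contact_force: [-1.1, -0.4, -1.0]
grip_width: 0.003
finger_force: 0.0
```

The force rose and then dropped, so the catch snapped. I retreat and check.

```bash
python3 -m crank '[[[0.2,0,0,0],[0.4,0,0,0],[0.6,0,0,0],[0.2,0,-0.6,0],[0,0,-0.9,0],[0,0,-0.9,0],[0,0,-0.9,0],[0,0,-0.6,0],[0,-0.5,0,0],[0,-1,0,0],[0,-1,0,0],[0,-1,0,0],[0,-1,0,0],[0,-1,0,0],[0,-0.5,0,0],[0,0,0,0],[0,0,0,0]]]'
python3 - <<'E'
from h import *
o=np.array([.5418,.1323]);th=.3357;R=np.array([[np.cos(th),-np.sin(th)],[np.sin(th),np.cos(th)]])
print(state()['contact_force'])
s=snap('top');P=cloud(s);Z=P[...,2];L=(P[...,:2]-o)@R
m=(Z>.07)&(Z<.1)&(L[...,0]<.0)&(abs(L[...,1])<.11)&(L[...,0]>-.2)
print(m.sum(),cv2.minAreaRect(L[m].astype(np.float32)))
for a in(-.08,-.04,0,.04,.08):
    k=m&(abs(L[...,1]-a)<.02); print(a,k.sum(),L[k][:,0].min() if k.any() else None)
i=s['image'][100:220,190:320];cv2.imwrite('pics/t3.png',cv2.resize(i,None,fx=5,fy=5,interpolation=cv2.INTER_CUBIC))
E
```

```text
clock: 20.47
tcp_pos: [0.5533, -0.1407, 0.1952]
orientation: [[-0.945, -0.326, 0.0], [-0.326, 0.945, 0.0], [-0.001, 0.0, -1.0]]
contact_force: [0.1, 0.2, 0.9]
grip_width: -0.002
finger_force: 0.0
[0.05423396 0.23824204 0.91339406]
311 ((-0.014939479529857635, 0.005082167685031891), (0.19750982522964478, 0.029725700616836548), 89.99886322021484)
-0.08 65 -0.029803873182436484
-0.04 59 -0.013444088166170206
0 63 -0.013476329848231777
0.04 62 -0.012572780235506032
0.08 58 -0.013775633013361993
```

View pics/t3.png

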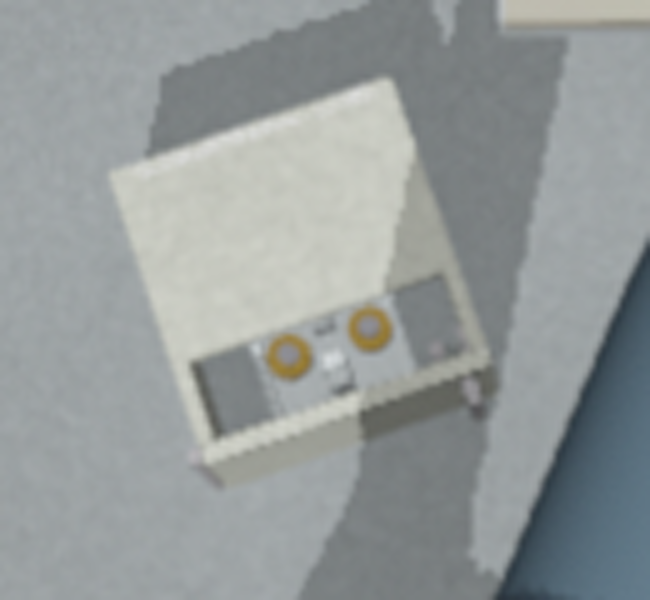

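The door is shut flush: its outer face is level at about -13 mm across the whole width, running (205,465) to (490,360). The tray is inside, with its end grip at (335,370). Handing in.

```bash
python3 -c "
from plant import *
print(sign_off())"
```

```text
the job is handed in; nothing more can be done
None
```

The tray is fully inside the cabinet with its centre about 90 mm behind the front plane, the door is snapped shut, and the job is handed in at about 20.5 s; the other things were not deliberately touched, but I did not re-measure them, and sign-off returned no verdict.

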